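Rake the salt-pot lid out from under the raised chopping board

ROBOT

A 6-joint arm with a two-finger parallel gripper is mounted at the origin on a cart in front of the work surface, level with it; the furniture and walls round the work are solid. World frame = base frame: x ahead of the robot, y to its left, z up, the work surface at z = 0. Lengths are in m, angles in rad, forces in N, time in s.
With the tool pointing down it reaches from about 0.35 to 0.975 m from the base axis. Payload 4.9 kg.
Tool frame: the origin (TCP) lies on the mounting face of the last link; the fingertips stand 173 mm ahead of it and the grasp point (between the pads) lies 155 mm ahead of it (bot.tip_reach is the distance from the TCP to the fingertips, in m); z points along the fingers, y is the line along which they close (so a half turn about z gives the same grasp; the last joint's range is limited). The gripper opens to 85 mm and grips with 20 to 120 N. Pads are 22 mm wide; open, the fingers measure 114 mm over their backs; the gripper's body (76 mm by 85 mm) begins 54 mm behind the grasp point. The pads swing forward as they close: fully open they stand 13 mm farther back than shut.
Start: joints at [1.032, 0.053, 1.613, -0, 1.476, -0.119], TCP at [0.255, 0.571, 0.405] pointing down, gripper open.
Joint ranges: [-3.01, 3.01], [-1.01, 2.22], [0.06, 2.58], [-1.02, 4.17], [0.09, 2.62], [-3.14, 3.14]. Speed limits (rad/s): [2.57, 2.57, 3.14, 3.14, 3.14, 3.14].

INTERFACE

Orientations are given as a rotation vector (axis times angle).
In Python, from cell import bot gives the robot as it stands.
- The arm moves only by the tool drive_tool, never from a script. Its argument "targets" is a list of rows, each a list of 4 numbers: the shift along the world's x, y, z in cm, then the turn about the world's z in rad. In form: [[tx, ty, tz, spin], ...]. A call has 1 to 12 rows; each row is the pose to reach, as a shift and turn from the pose commanded when the call began; what a row does not reach only later rows make up. A row lasts 1/8 s, in which the tool goes at most 62.5 mm and 10.7 degrees, less where a joint would pass 70% of its speed; a pose out of reach is approached as far as the arm can. A call with a gripper value outside its range is refused whole. "claw" is the finger opening in cm, from 0 to 8.54, set as the call begins (left out, the last holds). The fingers move at their own pace and stop on an object; "squeeze" is the grip in N (left out, the last holds). Time passes only in rows, so rows that repeat a pose let the fingers close. It gives the time, the measured TCP pose, the force, the opening and the grip force at its end, in the units of the state.
- bot.read_state(): the state, without advancing time (a new reading comes with each control period).
- bot.read_camera(name): name is "scene" or "top" or "wrist"; returns a dict with "color" (384x512x3 uint8, blue, green, red), "fx", "fy", "cx", "cy" (pixels), "dist_coeffs" ([k1, k2, p1, p2, k3] as OpenCV has them; the pictures are not rectified), "cam_to_world" (4x4, takes a point from camera to world coordinates); the wrist camera has in their place "T_tool_cam" (4x4, takes a point from camera to tool coordinates, whose origin is the TCP and whose axes are the flange's). Camera axes: x right, y down, z forward; pixel columns grow to the right and rows downward; lengths in m; the calibration is good to about 2 mm. A picture is of the moment at which its call begins: read the wrist's pose just before it. There is no depth.
- bot.job_done(): hands the job in; it is judged then, once.
The state is a dict: "time_s": time; "joint_positions": joint angles; "dq": joint speeds; "effort": joint torques, N m; "tool_pos": TCP position; "orientation": TCP orientation; "force": force on the tool from outside, world axes, zero at the start; "ft_torque": the same for the moment, N m; "gripper_width": finger opening in m; "finger_force": force on a finger pad.
Only numpy, scipy, OpenCV 4.12 (cv2) and the standard library are available. Lean on these libraries where they do the work, as an engineer would, in place of code of your own. Each camera call takes 0.05 s, during which the arm holds its last target. There are 200 camera calls.

TASK

The white lid of the salt pot has slipped into the low tray slot under the raised chopping board. Take the oven-tray puller by its wooden handle, reach its flat blade into the slot over the lid, let its turned-down lip gently down behind the lid until you feel it touch the floor of the slot, and rake the lid out, never leaning hard on the lid or the slot's floor, until it lies wholly clear of the board on the open worktop. Then lay the puller down, on the books or the worktop but off the lid; do not shove the board or disturb the vegetables on it, the salt pot or the mug.

Things in the scene. Friction and masses are not known exactly. Their poses are not given: they have to be found in the camera images.
- lid: flat round lid of white glazed ceramic with a thin blue ring on top, 64 mm across and 6 mm thick, 40 to 85 g; lies flat on the slot's floor under the board, hidden from above. Origin at the centre of its underside, z up. Its glaze chips if the puller bears on it with more than 6 N.
- board: raised chopping board, 1.9 kg, loose: wooden board 268 x 360 mm, 20 mm thick, steel loop at one end, on a three-sided frame 55 mm high, top 75 mm above the worktop. Origin at worktop level under its middle; +x points away from the opening. Under it a slot 270 mm wide, open only to -x (rear rail at x = 0.102), floored from x = -0.122 with a 3 mm metal sheet that is marked by more than 6 N.
- slot_mouth (a point): middle of the slot's mouth at worktop level, under the board's near edge (board x = -0.134); axes as the board's. The lid starts with its centre 45 to 72 mm in from here (+x) and at most 65 mm to either side (y).
- puller: oven-tray puller, 110 g; lies on two books, blade out over their end. Origin under the handle's front end, +x from handle to blade, z up. Beech handle 22 mm wide and high (z = 0 to 22 mm), x = -0.130 to 0; thin steel neck, bent at x = 0.030, z = 0.002; from there a flat steel blade 3 mm thick, 40 mm wide, ends in a lip at x = 0.120 turned down to z = -0.013.
- puller_grip (a point): point on the puller's handle near its balance, good to hold across: puller x = -0.030, z = 0.011. Lip is 150 mm ahead and, unbent, 24 mm below; it is 13 mm deep under the blade, 3 mm thick. The stiff neck has been bent: the blade points up or down from the handle's line by up to 6 degrees, differently each time and NOT measured, so the lip's height is known only to about 9 mm and must be felt.
- books: two blue notebooks 210 x 152 mm in a pile 23 mm high, fixed; the puller lies on top. Origin at the centre of the underside, the 210 mm run along y; the blade hangs out over the -y end.
- salt_pot: open white ceramic salt pot with a blue band, 78 mm across and 62 mm high, standing left of the board; the lid's owner. Origin at the centre of its underside.
- tomato: red tomato, 74 mm across and 69 mm high, loose on the board. Origin at the centre of its underside.
- pepper: green pepper, 66 x 130 x 58 mm, loose on the board. Origin at the centre of its underside.
- mug: white mug, 82 mm across and 94 mm high, standing on the worktop to the right of the space in front of the board. Origin at the centre of its underside.

How it is judged:
On the way, in this order (a step that is already met when the one before it is completed fails the run):
1. the puller's lip bears on the floor of the slot (contact force between puller and board above 0.5 N and x of puller in the frame of board above -0.21 m), for 0.1 s.
2. the puller bears on the lid as the lid comes out of the slot (contact force between puller and lid above 0.05 N and x of lid in the frame of board below -0.15 m), for 0.05 s.
At the end, for the whole second after the job is handed in: The lid lies flat on the worktop wholly clear of the board (its centre at least 167 mm in front of the board's origin, so that the edges do not overlap); the puller lies, handle within 0.3 rad of level, on the books or the worktop, not on the lid; both are at rest (x of lid in the frame of board below -0.167 m and height (world z) of lid between -0.004 and 0.004 m and angle between lid's own z axis and vertical below 0.06 rad and height (world z) of puller between -0.005 and 0.05 m and angle between puller's own z axis and vertical below 0.3 rad and contact force between puller and lid below 0.05 N and linear speed of each of lid, puller below 0.02 m/s); the robot touches nothing.
It fails at once if the puller bears on the lid with more than 6 N (contact force between puller and lid above 6 N).
It fails at once if the puller bears on the board or the slot's floor with more than 6 N (contact force between puller and board above 6 N).
It fails at once if the board is shoved more than 15 mm (distance of board from where it was at the start of the episode above 0.015 m).
It fails at once if the tomato or the pepper is moved more than 25 mm (distance of any of tomato, pepper from where it was at the start of the episode above 0.025 m).
It fails at once if the salt pot or the mug is moved more than 20 mm (distance of any of salt_pot, mug from where it was at the start of the episode above 0.02 m).
It also fails if it takes over 59 s, if anything falls off the work surface, if the arm or the gripper's body presses on something with over 40 N, if the wrist force passes 120 N, or if a joint passes its speed limit or range.

## Working session

There is one attempt and no reset: what is moved stays moved. The work goes in short steps, Python scripts to look and compute and a tool call to move; the robot and the scene stay as the last step left them, time stands still between calls to the robot, and variables do not carry over. Pictures are saved under pics/ and viewed, at most 13 in all, crops included, and the job is handed in when it is done.

Besides the shell and the picture viewer there is one more tool, called after ">>>" as a command line: name --pt "numbers of a row" for each row, then --argument value for the rest. drive_tool: Moves the arm, as the interface text tells. Its arguments: {"type":"object","properties":{"targets":{"type":"array","items":{"type":"array","items":{"type":"number"}}},"claw":{"type":"number"},"squeeze":{"type":"number"}},"required":["targets"]}

```bash
mkdir -p pics
cat > h.py <<'E'
import numpy as np, cv2
from cell import bot
from scipy.spatial.transform import Rotation as R
def cam(name):
    s=bot.read_state(); c=bot.read_camera(name)
    if 'T_tool_cam' in c:
        T=np.eye(4);T[:3,:3]=R.from_rotvec(s['orientation']).as_matrix();T[:3,3]=s['tool_pos'];c['M']=T@np.array(c['T_tool_cam'])
    else: c['M']=np.array(c['cam_to_world'])
    c['K']=np.array([[c['fx'],0,c['cx']],[0,c['fy'],c['cy']],[0,0,1]]);c['d']=np.array(c['dist_coeffs'],float)
    return c
def px2w(c,uv,z):
    p=cv2.undistortPoints(np.array(uv,float).reshape(-1,1,2),c['K'],c['d']).reshape(-1,2)
    r=np.c_[p,np.ones(len(p))]@c['M'][:3,:3].T;o=c['M'][:3,3]
    return o+r*((z-o[2])/r[:,2])[:,None]
E
python3 - <<'E'
from h import *
a=cam('scene');b=cam('top')
for n,c in(('scene',a),('top',b)):
    cv2.imwrite(f'pics/{n}0.png',c['color']); print(n,c['M'].round(3).tolist(),c['fx'])
import pickle;pickle.dump((a,b),open('c0.pkl','wb'))
print(bot.read_state())
E
```

```text
scene [[-0.087, -0.747, 0.659, -0.409], [-0.996, 0.068, -0.054, -0.047], [-0.005, -0.661, -0.751, 1.188], [0.0, 0.0, 0.0, 1.0]] 403.57682916571866
top [[0.015, -0.989, 0.146, 0.363], [-1.0, -0.014, 0.009, -0.115], [-0.007, -0.147, -0.989, 1.609], [0.0, 0.0, 0.0, 1.0]] 429.89182704612443
{'time_s': 0.1, 'joint_positions': array([ 1.03200108e+00,  5.32692364e-02,  1.61418174e+00,  1.38021254e-05,
        1.47602311e+00, -1.18996876e-01]), 'dq': array([ 7.05588565e-04, -3.69213673e-04, -3.59016568e-03,  5.58285809e-04,
       -3.38781760e-05,  7.43279860e-04]), 'effort': array([-1.41254850e-04, -3.94907427e+01, -3.71361959e+01, -1.46210514e-04,
        3.93778275e-03,  2.17197208e-05]), 'tool_pos': array([0.25459925, 0.57051194, 0.4035841 ]), 'orientation': array([-6.54458766e-01, -3.07203202e+00,  2.78941831e-03]), 'force': array([ 0.33867218,  0.43198934, -0.73314028]), 'ft_torque': array([ 0.00438991, -0.04191303, -0.03249438]), 'finger_force': 0.0, 'gripper_width': 0.08585502511994397}
```

View pics/scene0.png

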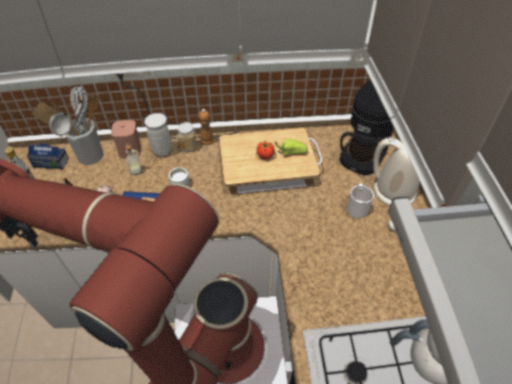

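View pics/top0.png

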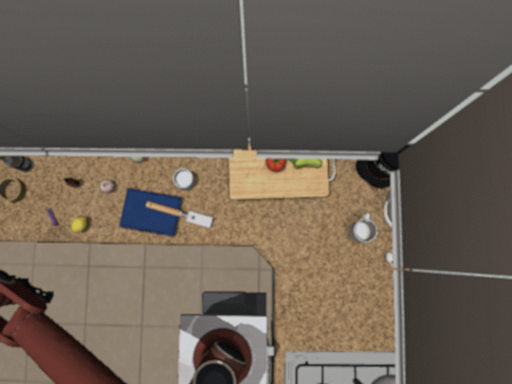

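The scene view shows the board at about (270,157) with its slot opening toward the robot. The top view shows the books at (151,212), puller handle (147,206) to blade (212,220), pot at (184,179), board spanning (230–328, 153–198) and mug at (363,230). Next I'll take close crops.

Run:
```python
from h import *
import pickle;a,b=pickle.load(open('c0.pkl','rb'))
t=cv2.resize(b['color'][145:245,110:390],None,fx=2.85,fy=2.85,interpolation=cv2.INTER_CUBIC)
s=cv2.resize(a['color'][120:225,110:380],None,fx=2.95,fy=2.95,interpolation=cv2.INTER_CUBIC)
w=max(t.shape[1],s.shape[1]);p=lambda i:cv2.copyMakeBorder(i,0,0,0,w-i.shape[1],0)
cv2.imwrite('pics/z0.png',np.vstack([p(t),p(s)]))
```

```text
(no output)
```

View pics/z0.png

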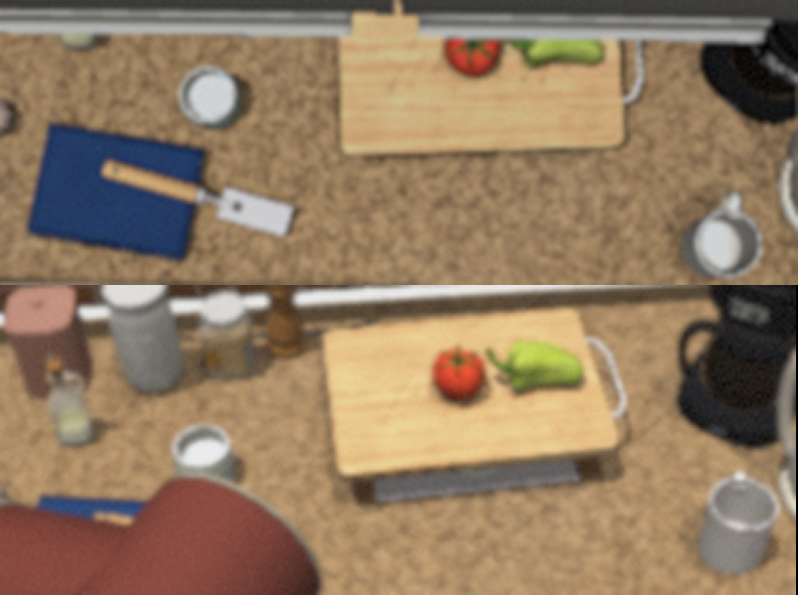

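The crop shows the board's near-edge corners at top-view pixels (230.4,198.7) and (329.3,196.2). The puller handle runs (146,204)→(180,213), with its blade tip at (212,222). The slot is visible in the scene view as a dark strip at about (270,185).

Run:
```python
from h import *
import pickle;a,b=pickle.load(open('c0.pkl','rb'))
f=lambda n,c,uv,z:print(n,px2w(c,uv,z)[:,:2].round(3).tolist())
f('edge',b,[(230.4,198.7),(329.3,196.2)],.075)
f('edge_scene bottom',a,[(225,185),(319,178)],.06)
f('handle',b,[(146.1,203.9),(180.2,213.4)],.045)
hsv=cv2.cvtColor(b['color'],cv2.COLOR_BGR2HSV)
m=cv2.inRange(hsv,(8,70,110),(25,255,255));m[:,:130]=0;m[:190]=0;m[230:]=0;m[:,195:]=0
# handle lies inside books; keep the blob inside book hull
bk=cv2.inRange(hsv,(100,100,20),(130,255,255));cs=cv2.findContours(bk,0,2)[0];k=max(cs,key=cv2.contourArea)
hull=np.zeros_like(bk);cv2.fillConvexPoly(hull,cv2.convexHull(k),255);m&=cv2.erode(hull,np.ones((3,3)))
h=max(cv2.findContours(m,0,2)[0],key=cv2.contourArea);print('h',cv2.minAreaRect(h));box=cv2.boxPoints(cv2.minAreaRect(h));f('hbox',b,box,.045)
f('book',b,cv2.boxPoints(cv2.minAreaRect(k)),.023)
f('blade tip',b,[(211.1,227.8),(213.5,216.2)],.03)
f('pot',b,[(184,179)],.062);f('mug',b,[(362,230)],.094)
s=cv2.resize(a['color'][165:200,215:330],None,fx=6.9,fy=6.9,interpolation=cv2.INTER_CUBIC).astype(float)
cv2.imwrite('pics/slot.png',np.clip(s*1.6,0,255))
print(bot.tip_reach)
```

```text
edge [[0.569, -0.023], [0.583, -0.38]]
edge_scene bottom [[0.578, -0.021], [0.581, -0.375]]
handle [[0.549, 0.289], [0.516, 0.161]]
h ((161.66799926757812, 207.92401123046875), (32.279998779296875, 5.960000038146973), 16.260204315185547)
hbox [[0.54, 0.291], [0.561, 0.286], [0.53, 0.17], [0.509, 0.175]]
book [[0.469, 0.388], [0.611, 0.371], [0.577, 0.166], [0.436, 0.185]]
blade tip [[0.466, 0.048], [0.509, 0.04]]
pot [[0.641, 0.149]]
mug [[0.462, -0.491]]
0.1734[ WARN:0@0.473] global loadsave.cpp:1063 imwrite_ Unsupported depth image for selected encoder is fallbacked to CV_8U.
```

View pics/slot.png

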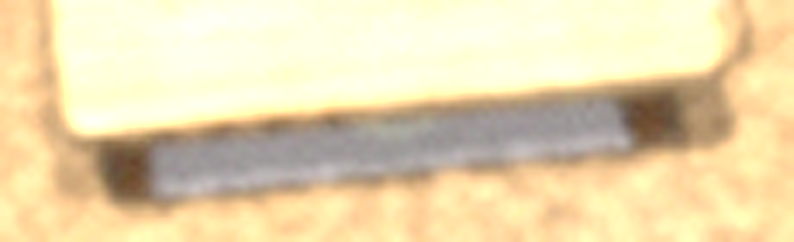

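>>> drive_tool --pt "3 -4 -1 -0.15" --pt "6 -8 -2 -0.3" --pt "9 -12 -3 -0.45" --pt "12 -16.5 -4 -0.6" --pt "15 -20.5 -5 -0.75" --pt "18 -24.5 -6 -0.9" --pt "21 -28.5 -7 -1.05" --pt "24 -33 -8 -1.2" --pt "27.3 -37 -9 -1.35" --pt "27.3 -37 -9 -1.4" --pt "27.3 -37 -9 -1.4" --pt "27.3 -37 -9 -1.4" --claw 8.5

```text
time_s: 1.6
tool_pos: [0.5274, 0.2011, 0.3146]
orientation: [-2.479, -1.93, 0.0]
force: [0.1, 0.1, 0.9]
gripper_width: 0.0853
finger_force: 0.0
```

Run:
```python
from h import *
import pickle
c=cam('wrist');a=cam('scene');pickle.dump((c,a),open('c1.pkl','wb'))
s=bot.read_state();print(s['tool_pos'],s['orientation'],s['time_s'],s['force'],c['T_tool_cam'],c['fx'])
hsv=cv2.cvtColor(c['color'],cv2.COLOR_BGR2HSV)
m=cv2.inRange(hsv,(8,70,90),(25,255,255))
bk=cv2.inRange(hsv,(100,100,20),(130,255,255))
cv2.imwrite('pics/w1.png',c['color'])
s2=cv2.resize(a['color'][165:200,215:330],None,fx=4.45,fy=4.45,interpolation=cv2.INTER_CUBIC)
s2=np.clip(s2*1.5,0,255).astype('u1');cv2.imwrite('pics/w1.png',np.vstack([c['color'],s2[:,:512] if s2.shape[1]>=512 else cv2.copyMakeBorder(s2,0,0,0,512-s2.shape[1],0)]))
```

```text
[0.52736074 0.20129516 0.31480147] [2.47849713e+00 1.93031299e+00 2.53044029e-04] 1.7 [-0.14280653 -0.40062176  0.53760247] [[ 5.07437590e-04 -9.60897909e-01 -2.76902420e-01  6.98242578e-02]
 [ 9.99999756e-01  3.54897497e-04  6.00995840e-04 -5.37895996e-04]
 [-4.79223670e-04 -2.76902658e-01  9.60897855e-01  3.10561700e-02]
 [ 0.00000000e+00  0.00000000e+00  0.00000000e+00  1.00000000e+00]] 321.2329565939593
```

View pics/w1.png

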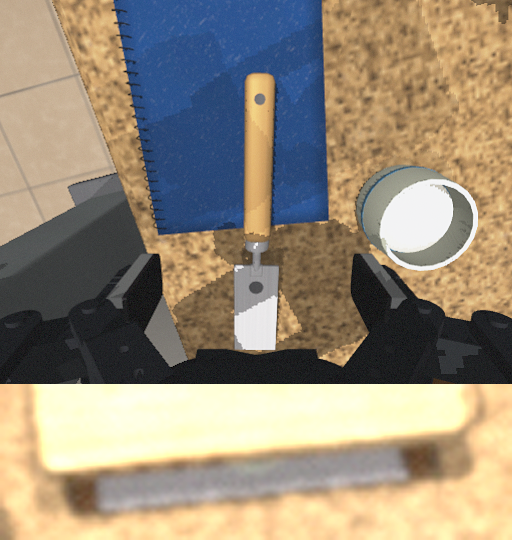

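The wrist view shows the handle from (260,74) to (257,238) on the books, the blade at (256,308), and the pot at (418,218). The slot strip has a slight pale edge near its middle.

Run:
```python
from h import *
import pickle
c,a=pickle.load(open('c1.pkl','rb'))
p=px2w(c,[(260,76),(257.5,237)],.040);d=p[1]-p[0];u=d[:2]/np.linalg.norm(d[:2]);print(p.round(4),np.linalg.norm(d),np.arctan2(u[1],u[0]))
p=px2w(c,[(246.5,160),(274,160)],.034);print('mid',p.round(4))
s=bot.read_state();y=R.from_rotvec(s['orientation']).as_matrix()[:,1];print('closing yaw',np.arctan2(y[1],y[0]))
front=px2w(c,[(257.5,237)],.034)[0,:2];print('grip -40',front-u*.040)
print('pale',px2w(a,[(271.5,183.5)],.009))
```

```text
[[0.552  0.2897 0.04  ]
 [0.5204 0.171  0.04  ]] 0.12277499238065694 -1.8311184708610053
mid [[0.5273 0.2333 0.034 ]
 [0.548  0.2281 0.034 ]]
closing yaw -0.24740693383969276
grip -40 [0.53015904 0.20727579]
pale [[ 0.61379837 -0.19961332  0.009     ]]
```

>>> drive_tool --pt "0.3 0.4 -3 -0.01" --pt "0.3 0.4 -6 -0.01" --pt "0.3 0.4 -9 -0.01" --pt "0.3 0.4 -11 -0.01" --pt "0.3 0.4 -11.5 -0.01" --pt "0.3 0.4 -11.5 -0.01" --claw 8.5

```text
time_s: 2.45
tool_pos: [0.531, 0.2049, 0.2002]
orientation: [2.489, 1.916, 0.001]
force: [0.3, 1.6, 0.3]
gripper_width: 0.085
finger_force: 0.0
```

>>> drive_tool --pt "0 0 0 0" --pt "0 0 0 0" --pt "0 0 0 0" --pt "0 0 0 0" --pt "0 0 0 0" --pt "0 0 0 0" --claw 0 --squeeze 90

```text
time_s: 3.2
tool_pos: [0.5312, 0.2048, 0.2005]
orientation: [2.489, 1.916, 0.002]
force: [0.2, 0.6, 4.9]
gripper_width: 0.02
finger_force: 92.7
```

>>> drive_tool --pt "0 0 3 0" --pt "0 0 7 0" --pt "0 0 11 0" --pt "-2 -3 11 0.1" --pt "-4 -7 11 0.25" --pt "-6 -11 11 0.4" --pt "-8 -15 11 0.55" --pt "-10 -19 11 0.7" --pt "-12 -23 11 0.85" --pt "-14 -27 11 1.0" --pt "-15 -31 11 1.15" --pt "-15 -33 11 1.3"

```text
time_s: 4.7
tool_pos: [0.3796, -0.1266, 0.3087]
orientation: [-0.818, -3.032, -0.0]
force: [-0.3, 0.6, -0.5]
gripper_width: 0.0196
finger_force: 92.0
```

>>> drive_tool --pt "0 -2 0 0.14" --pt "0 -4 0 0.28" --pt "0 -6 0 0.42" --pt "0 -7.5 0 0.56" --pt "0 -7.5 0 0.566" --pt "0 -7.5 0 0.566" --pt "0 -7.5 0 0.566"

```text
time_s: 5.58
tool_pos: [0.3806, -0.1997, 0.3094]
orientation: [0.056, -3.141, -0.001]
force: [0.4, 0.0, -0.5]
gripper_width: 0.0201
finger_force: 92.0
```

Run:
```python
from h import *
import pickle
a=cam('scene');w=cam('wrist');b=cam('top');pickle.dump((a,w,b),open('c2.pkl','wb'))
f=[bot.read_state()['force']]
for i in range(6): bot.read_camera('top'); f.append(bot.read_state()['force'])
print(np.mean(f,0),np.std(f,0))
z=cv2.resize(a['color'][160:205,220:325],None,fx=6,fy=6,interpolation=cv2.INTER_CUBIC)
z=cv2.convertScaleAbs(z,alpha=1.4);z=cv2.copyMakeBorder(z,0,0,0,max(0,640-z.shape[1]),0)[:,:640]
w1=cv2.copyMakeBorder(w['color'][60:],0,0,0,128,0)
cv2.imwrite('pics/c2.png',np.vstack([w1,z]))
```

```text
[ 0.27320008 -0.10759157 -1.11511362] [0.4500519  0.434959   0.62734299]
```

View pics/c2.png

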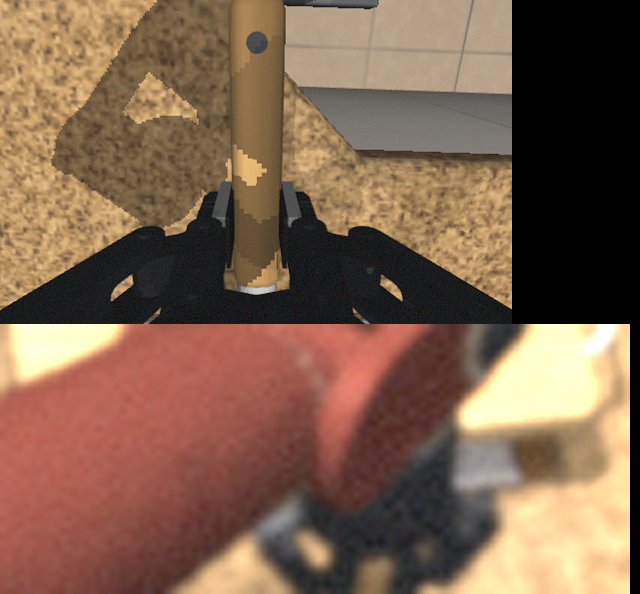

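The wrist view shows the handle firmly in the pads and nearly centred at (257,180). The arm now hides the slot in the scene view, so I'll measure the pale edge of the lid in the earlier scene pictures and fine-tune the board yaw.

Run:
```python
from h import *
import pickle
a0,b0=pickle.load(open('c0.pkl','rb'));_,a1=pickle.load(open('c1.pkl','rb'));_,_,b2=pickle.load(open('c2.pkl','rb'))
im=(a0['color'].astype(float)+a1['color'])/2
g=im.mean(2)
for r in range(180,192): print(r,g[r,232:314:2].round().astype(int).tolist())
sb=im[...,2]-im[...,0]
print('R-B');
for r in range(181,188): print(r,sb[r,232:314:2].round().astype(int).tolist())
# near edge of board in top view: sub-pixel, R-B gradient rows
t=b0['color'].astype(int)
hs=cv2.cvtColor(b0['color'],cv2.COLOR_BGR2HSV)
E=[]
for u in range(236,324,4):
    col=cv2.GaussianBlur(b0['color'][185:210,u-2:u+3].mean(2).mean(1).reshape(-1,1).astype(np.float32),(1,3),0).ravel()
    k=np.argmin(np.diff(col));E.append((u,185+k+.5))
E=np.array(E,float);q=px2w(b0,E,.075);p=np.polyfit(q[:,1],q[:,0],1);r=q[:,0]-np.polyval(p,q[:,1]);ok=abs(r)<.005;p=np.polyfit(q[ok,1],q[ok,0],1);print('edge x = ',p,ok.sum(),'yaw',-np.arctan(p[0]))
```

```text
180 [194, 194, 196, 196, 198, 198, 199, 196, 191, 187, 181, 176, 175, 170, 167, 149, 142, 138, 135, 133, 120, 112, 100, 98, 94, 95, 94, 95, 95, 94, 94, 93, 96, 96, 95, 95, 80, 54, 50, 50, 56]
181 [195, 196, 197, 197, 195, 190, 183, 179, 173, 165, 150, 138, 132, 128, 125, 104, 99, 102, 103, 102, 98, 96, 95, 93, 90, 89, 94, 97, 96, 95, 96, 98, 97, 99, 100, 98, 85, 54, 47, 50, 56]
182 [192, 187, 185, 183, 175, 163, 147, 134, 126, 123, 111, 92, 90, 96, 92, 80, 82, 95, 100, 96, 94, 96, 101, 98, 96, 96, 96, 98, 100, 98, 98, 98, 98, 100, 99, 96, 90, 55, 52, 49, 55]
183 [170, 156, 146, 134, 128, 122, 108, 89, 88, 94, 87, 74, 81, 90, 90, 87, 88, 96, 103, 106, 104, 104, 103, 99, 98, 98, 98, 98, 98, 98, 98, 98, 98, 98, 99, 99, 95, 62, 50, 57, 58]
184 [124, 113, 100, 86, 89, 96, 89, 79, 85, 90, 92, 85, 91, 96, 97, 96, 96, 101, 103, 108, 106, 104, 100, 99, 96, 97, 99, 96, 97, 98, 102, 100, 100, 102, 106, 108, 104, 79, 56, 61, 67]
185 [81, 84, 80, 81, 85, 89, 89, 89, 93, 95, 95, 94, 98, 99, 97, 100, 99, 97, 99, 100, 100, 99, 96, 95, 98, 99, 99, 97, 101, 108, 108, 106, 109, 112, 117, 114, 115, 90, 
[... 1609 characters left out ...]
 9, 9, 4, 2, 4, 5, 4, 4, 3, 4, 4, 4, 3, 4, 2, 5, 20, 39, 36, 29]
184 [65, 58, 52, 46, 44, 46, 40, 30, 27, 28, 21, 17, 12, 14, 12, 7, 6, 6, 6, 6, 6, 6, 3, 3, 4, 4, 2, 2, 2, 2, 4, 4, 4, 3, 3, 4, 5, 14, 39, 36, 30]
185 [46, 46, 38, 25, 24, 24, 20, 13, 12, 11, 8, 6, 6, 6, 5, 2, 4, 3, 4, 3, 6, 4, 4, 4, 6, 4, 4, 3, 4, 4, 3, 3, 4, 3, 6, 8, 8, 15, 36, 36, 36]
186 [37, 38, 27, 12, 12, 8, 7, 5, 3, 4, 4, 3, 3, 4, 3, 5, 3, 2, 4, 4, 4, 2, 4, 4, 4, 5, 4, 5, 5, 4, 7, 8, 8, 6, 12, 16, 17, 26, 42, 48, 46]
187 [34, 34, 21, 6, 3, 6, 3, 4, 4, 2, 4, 2, 4, 3, 4, 4, 3, 4, 4, 2, 4, 3, 4, 4, 4, 6, 7, 8, 9, 12, 14, 17, 18, 21, 33, 35, 36, 42, 54, 61, 59]
edge x =  [-0.04478567  0.56805541] 22 yaw 0.044755764826760136
```

>>> drive_tool --pt "0 0 -2 0" --pt "0 0 -4 0" --pt "0 0 -6 0" --pt "0 0 -8 0" --pt "0 0 -9.3 0" --pt "0 0 -9.3 0" --pt "0 0 -9.3 0"

```text
time_s: 6.9
tool_pos: [0.3811, -0.2005, 0.2175]
orientation: [-0.057, 3.14, -0.001]
force: [-0.1, -0.4, -1.3]
gripper_width: 0.0197
finger_force: 92.0
```

>>> drive_tool --pt "0 0 -0.2 0" --pt "0 0 -0.2 0"

```text
time_s: 7.15
tool_pos: [0.3809, -0.2004, 0.2151]
orientation: [-0.057, 3.14, -0.001]
force: [-0.3, 0.3, -1.2]
gripper_width: 0.0197
finger_force: 92.0
```

>>> drive_tool --pt "0 0 -0.2 0" --pt "0 0 -0.2 0"

```text
time_s: 7.4
tool_pos: [0.3807, -0.2002, 0.2126]
orientation: [0.057, -3.141, -0.0]
force: [0.2, -0.3, -0.4]
gripper_width: 0.02
finger_force: 92.0
```

>>> drive_tool --pt "0 0 -0.2 0" --pt "0 0 -0.2 0"

```text
time_s: 7.65
tool_pos: [0.3806, -0.2002, 0.2104]
orientation: [0.057, -3.141, -0.001]
force: [-0.2, 0.4, -0.5]
gripper_width: 0.0198
finger_force: 92.0
```

>>> drive_tool --pt "0 0 -0.2 0" --pt "0 0 -0.2 0"

```text
time_s: 7.9
tool_pos: [0.3806, -0.2002, 0.2085]
orientation: [0.057, -3.141, -0.0]
force: [-0.3, -0.3, -0.8]
gripper_width: 0.0198
finger_force: 92.0
```

>>> drive_tool --pt "0 0 -0.3 0" --pt "0 0 -0.6 0" --pt "0 0 -0.6 0"

```text
time_s: 8.28
tool_pos: [0.3806, -0.2002, 0.2023]
orientation: [0.057, -3.14, -0.001]
force: [0.1, -0.7, -1.2]
gripper_width: 0.0199
finger_force: 92.0
```

>>> drive_tool --pt "0 0 -0.15 0" --pt "0 0 -0.15 0"

```text
time_s: 8.52
tool_pos: [0.3807, -0.2003, 0.2011]
orientation: [0.057, -3.141, -0.0]
force: [-1.1, 0.0, -1.1]
gripper_width: 0.0197
finger_force: 92.0
```

>>> drive_tool --pt "0 0 -0.15 0" --pt "0 0 -0.15 0"

```text
time_s: 8.78
tool_pos: [0.3807, -0.2003, 0.1996]
orientation: [0.057, -3.141, -0.0]
force: [-0.4, -0.9, 0.4]
gripper_width: 0.0202
finger_force: 92.0
```

>>> drive_tool --pt "0 0 -0.15 0" --pt "0 0 -0.15 0"

```text
time_s: 9.02
tool_pos: [0.3807, -0.2002, 0.1981]
orientation: [0.057, -3.141, -0.0]
force: [0.2, 0.3, -1.6]
gripper_width: 0.0198
finger_force: 92.0
```

>>> drive_tool --pt "0 0 -0.15 0" --pt "0 0 -0.15 0"

```text
time_s: 9.28
tool_pos: [0.3806, -0.2003, 0.1965]
orientation: [0.057, -3.141, -0.0]
force: [0.1, -1.1, -1.6]
gripper_width: 0.0202
finger_force: 92.0
```

>>> drive_tool --pt "0 0 -0.15 0" --pt "0 0 -0.15 0"

```text
time_s: 9.52
tool_pos: [0.3807, -0.2003, 0.1951]
orientation: [0.057, -3.141, -0.0]
force: [0.7, 0.2, -0.8]
gripper_width: 0.0201
finger_force: 92.0
```

>>> drive_tool --pt "0 0 -0.1 0" --pt "0 0 -0.1 0"

```text
time_s: 9.78
tool_pos: [0.3807, -0.2003, 0.1941]
orientation: [0.057, -3.141, -0.0]
force: [0.2, 0.5, 0.1]
gripper_width: 0.0203
finger_force: 92.0
```

```bash
cat > ft.py <<'E'
from h import *
F=[];T=[]
for i in range(4): s=bot.read_state();F.append(s['force']);T.append(s['ft_torque']);i<3 and bot.read_camera('top')
print('z',s['tool_pos'].round(4),'F',np.mean(F,0).round(2),'T',np.mean(T,0).round(3),'sd',np.std(T,0).round(3),s['time_s'])
E
python3 ft.py
```

```text
z [ 0.3807 -0.2003  0.1942] F [ 0.08  0.06 -1.03] T [-0.013  0.005 -0.004] sd [0.01  0.041 0.013] 9.925
```

>>> drive_tool --pt "0 0 -0.1 0" --pt "0 0 -0.1 0"

```text
time_s: 10.18
tool_pos: [0.3808, -0.2003, 0.1932]
orientation: [-0.057, 3.141, -0.0]
force: [-0.8, -0.5, -0.8]
gripper_width: 0.02
finger_force: 92.0
```

```bash
python3 ft.py
```

```text
z [ 0.3808 -0.2003  0.1933] F [-0.18  0.04 -1.  ] T [-0.007 -0.035 -0.006] sd [0.024 0.018 0.014] 10.325
```

>>> drive_tool --pt "0 0 -0.1 0" --pt "0 0 -0.1 0"

```text
time_s: 10.58
tool_pos: [0.3808, -0.2003, 0.1923]
orientation: [-0.057, 3.141, -0.0]
force: [-1.7, 1.0, 0.7]
gripper_width: 0.0197
finger_force: 92.2
```

```bash
python3 ft.py
```

```text
z [ 0.3808 -0.2004  0.1923] F [-0.89  0.32  0.69] T [ 0.024 -0.089  0.033] sd [0.018 0.028 0.046] 10.725
```

>>> drive_tool --pt "0 0 0.8 0" --pt "0 0 1.5 0" --pt "3 -0.4 1.5 0.005" --pt "6 -0.4 1.5 0.005" --pt "9 -0.4 1.5 0.005" --pt "12 -0.4 1.5 0.005" --pt "14 -0.4 1.5 0.005" --pt "15.4 -0.4 1.5 0.005" --pt "15.4 -0.4 1.5 0.005" --pt "15.4 -0.4 1.5 0.005"

```text
time_s: 11.98
tool_pos: [0.5341, -0.2042, 0.207]
orientation: [0.064, -3.14, -0.0]
force: [-0.0, -1.0, -1.4]
gripper_width: 0.0199
finger_force: 92.0
```

```bash
python3 ft.py
python3 - <<'E'
from h import *
b=cam('top');w=cam('wrist')
z=cv2.resize(b['color'][150:240,220:340],None,fx=4.27,fy=4.27,interpolation=cv2.INTER_CUBIC)
cv2.imwrite('pics/in.png',np.vstack([z[:,:512],w['color'][150:]]) )
E
```

```text
z [ 0.5341 -0.2043  0.2071] F [-0.28 -0.41 -1.93] T [-0.031  0.04  -0.   ] sd [0.022 0.026 0.028] 12.125
```

View pics/in.png

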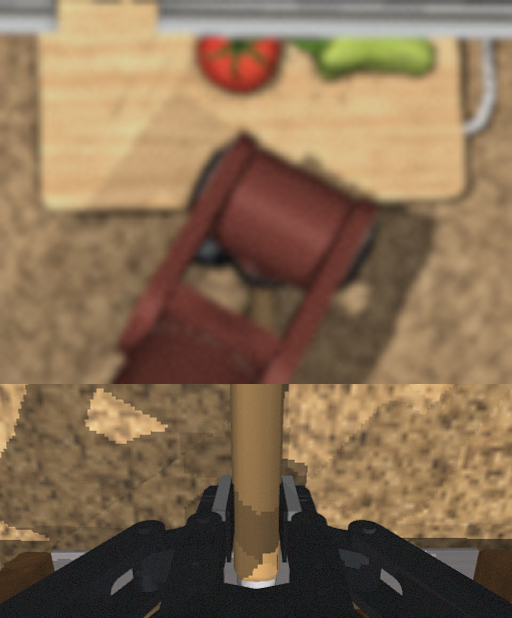

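The wrist view shows the puller straight ahead into the slot, with the slot floor visible at row 550 on both sides and the frame legs at the edges. The board and vegetables are undisturbed in the top view, so I'll lower gently.

>>> drive_tool --pt "0 0 -0.3 0" --pt "0 0 -0.6 0" --pt "0 0 -0.8 0" --pt "0 0 -0.8 0"

```text
time_s: 12.72
tool_pos: [0.5346, -0.2042, 0.1988]
orientation: [0.065, -3.14, -0.001]
force: [-0.3, -0.3, -1.2]
gripper_width: 0.0195
finger_force: 92.0
```

```bash
python3 ft.py
```

```text
z [ 0.5348 -0.2043  0.1993] F [ 0.15 -0.11 -1.43] T [-0.001  0.011  0.005] sd [0.023 0.019 0.018] 12.875
```

>>> drive_tool --pt "0 0 -0.1 0" --pt "0 0 -0.1 0"

```text
time_s: 13.12
tool_pos: [0.5347, -0.2043, 0.1981]
orientation: [0.065, -3.141, -0.0]
force: [0.2, 0.3, -0.4]
gripper_width: 0.0196
finger_force: 92.0
```

```bash
python3 ft.py
```

```text
z [ 0.5347 -0.2043  0.1982] F [ 0.03 -0.3  -0.87] T [-0.02   0.017 -0.   ] sd [0.013 0.015 0.015] 13.275
```

>>> drive_tool --pt "0 0 -0.1 0" --pt "0 0 -0.1 0"

```text
time_s: 13.52
tool_pos: [0.5347, -0.2043, 0.1971]
orientation: [0.065, -3.141, -0.0]
force: [0.3, -0.6, -0.9]
gripper_width: 0.0198
finger_force: 92.0
```

```bash
python3 ft.py
```

```text
z [ 0.5347 -0.2043  0.1972] F [ 0.14  0.17 -1.01] T [0.022 0.024 0.033] sd [0.021 0.049 0.014] 13.675
```

>>> drive_tool --pt "0 0 -0.07 0" --pt "0 0 -0.07 0"

```text
time_s: 13.92
tool_pos: [0.5347, -0.2043, 0.1965]
orientation: [0.065, -3.141, 0.0]
force: [0.2, -0.3, -1.3]
gripper_width: 0.0194
finger_force: 92.0
```

```bash
python3 ft.py
```

```text
z [ 0.5347 -0.2043  0.1965] F [-0.22 -0.04 -1.34] T [-0.019 -0.004 -0.009] sd [0.037 0.023 0.02 ] 14.075
```

>>> drive_tool --pt "0 0 -0.06 0" --pt "0 0 -0.06 0"

```text
time_s: 14.32
tool_pos: [0.5348, -0.2043, 0.196]
orientation: [-0.065, 3.141, -0.0]
force: [-0.7, -0.2, 0.6]
gripper_width: 0.0202
finger_force: 92.0
```

```bash
python3 ft.py
```

```text
z [ 0.5348 -0.2043  0.196 ] F [-0.24  0.29 -0.13] T [ 0.015 -0.033  0.015] sd [0.023 0.025 0.039] 14.475
```

>>> drive_tool --pt "0 0 -0.04 0" --pt "0 0 -0.04 0"

```text
time_s: 14.72
tool_pos: [0.5347, -0.2043, 0.1956]
orientation: [-0.065, 3.141, -0.0]
force: [-0.7, 0.5, -0.0]
gripper_width: 0.02
finger_force: 92.1
```

```bash
python3 ft.py
```

```text
z [ 0.5348 -0.2043  0.1956] F [-0.67  0.11  0.61] T [-0.002 -0.035  0.032] sd [0.026 0.023 0.008] 14.875
```

The lip is on the slot floor at about 1.7 N. I'll lift it 1 mm and rake slowly.

>>> drive_tool --pt "0 0 0.1 0" --pt "-0.1 0 0.1 0" --pt "-0.3 0 0.1 0" --pt "-0.5 0 0.1 0" --pt "-0.7 0 0.1 0" --pt "-0.9 0 0.1 0" --pt "-1.1 -0.05 0.1 0" --pt "-1.3 -0.05 0.1 0" --pt "-1.5 -0.05 0.1 0" --pt "-1.7 -0.05 0.1 0" --pt "-1.9 -0.1 0.1 0" --pt "-2.1 -0.1 0.1 0"

```text
time_s: 16.38
tool_pos: [0.5136, -0.2053, 0.1965]
orientation: [-0.065, 3.141, -0.0]
force: [0.4, -0.8, -0.7]
gripper_width: 0.0197
finger_force: 92.0
```

```bash
python3 ft.py
```

```text
z [ 0.5136 -0.2053  0.1965] F [-0.28 -0.09 -0.83] T [-0.003 -0.019 -0.022] sd [0.014 0.037 0.018] 16.525
```

>>> drive_tool --pt "-0.2 0 0 0" --pt "-0.4 0 0 0" --pt "-0.6 0 0 0" --pt "-0.8 0 0 0" --pt "-1.0 -0.05 0 0" --pt "-1.2 -0.05 0 0" --pt "-1.4 -0.05 0 0" --pt "-1.6 -0.05 0 0" --pt "-1.9 -0.05 0 0" --pt "-2.2 -0.1 0 0" --pt "-2.5 -0.1 0 0" --pt "-2.8 -0.1 0 0"

```text
time_s: 18.02
tool_pos: [0.4855, -0.2063, 0.1965]
orientation: [-0.065, 3.141, -0.0]
force: [0.5, 0.8, -1.5]
gripper_width: 0.0199
finger_force: 92.0
```

```bash
python3 ft.py
python3 - <<'E'
from h import *
b=cam('top');w=cam('wrist');a=cam('scene')
z=cv2.resize(b['color'][150:240,220:340],None,fx=4.27,fy=4.27,interpolation=cv2.INTER_CUBIC)
cv2.imwrite('pics/r1.png',np.vstack([z[200:,:512],w['color'][200:], cv2.resize(a['color'][160:210,215:335],(512,213))]) )
E
```

```text
z [ 0.4855 -0.2063  0.1965] F [-0.    0.18 -0.89] T [-0.009 -0.022 -0.008] sd [0.034 0.053 0.028] 18.175
```

View pics/r1.png

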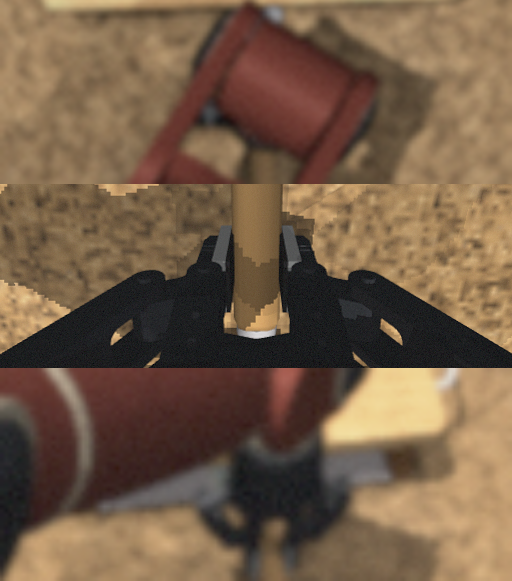

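The view shows the gripper in front of the board. The lid is still hidden beneath the arm, so I'll keep raking.

>>> drive_tool --pt "-0.2 0 0 0" --pt "-0.5 0 0 0" --pt "-0.8 0 0 0" --pt "-1.1 -0.05 0 0" --pt "-1.4 -0.05 0 0" --pt "-1.7 -0.05 0 0" --pt "-2.0 -0.1 0 0" --pt "-2.3 -0.1 0 0" --pt "-2.6 -0.1 0 0" --pt "-2.9 -0.1 0 0" --pt "-3.2 -0.15 0 0" --pt "-3.4 -0.15 0 0"

```text
time_s: 19.82
tool_pos: [0.4515, -0.2078, 0.1964]
orientation: [0.065, -3.141, -0.0]
force: [0.4, -0.6, -1.0]
gripper_width: 0.0202
finger_force: 92.0
```

>>> drive_tool --pt "-0.3 0 0 0" --pt "-0.6 0 0 0" --pt "-0.9 0 0 0" --pt "-1.2 -0.05 0 0" --pt "-1.5 -0.05 0 0" --pt "-1.8 -0.05 0 0" --pt "-2.1 -0.1 0 0" --pt "-2.4 -0.1 0 0" --pt "-2.7 -0.1 0 0" --pt "-3.0 -0.1 0 0" --pt "-3.0 -0.1 -0.1 0" --pt "-3.0 -0.1 -0.2 0"

```text
time_s: 21.32
tool_pos: [0.4217, -0.2088, 0.1944]
orientation: [0.065, -3.141, -0.0]
force: [-0.6, -0.5, -0.6]
gripper_width: 0.0202
finger_force: 92.0
```

```bash
python3 ft.py
python3 - <<'E'
from h import *
b=cam('top');w=cam('wrist');a=cam('scene')
z=cv2.resize(b['color'][150:240,220:340],None,fx=4.27,fy=4.27,interpolation=cv2.INTER_CUBIC)
cv2.imwrite('pics/r2.png',np.vstack([z[200:,:512],w['color'][200:], cv2.resize(a['color'][160:210,215:335],(512,213))]) )
hs=cv2.cvtColor(b['color'],cv2.COLOR_BGR2HSV);m=cv2.inRange(hs,(0,0,120),(180,40,255))
for c in cv2.findContours(m[170:250,240:330].copy(),0,2)[0]:
    if cv2.contourArea(c)>8: print(cv2.boundingRect(c),cv2.contourArea(c))
E
```

```text
z [ 0.4217 -0.2087  0.1944] F [-0.86  0.14 -1.18] T [0.009 0.016 0.004] sd [0.019 0.027 0.027] 21.475
(31, 29, 18, 22) 254.0
```

View pics/r2.png

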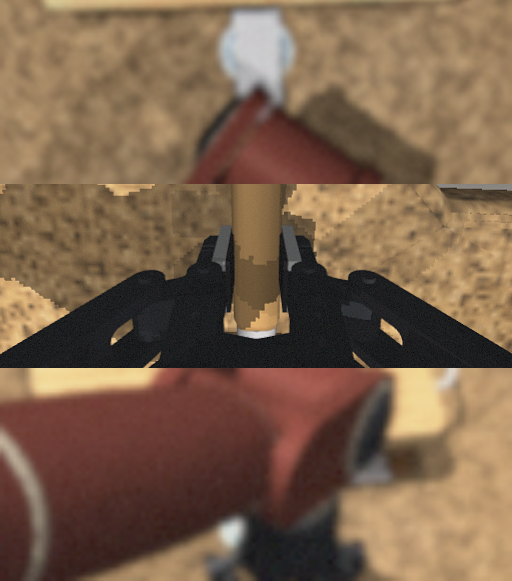

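The lid is out under the blade at crop (257,50), centred on it and just in front of the lip. I'll rake 4.5 cm more, back off, then lift.

>>> drive_tool --pt "-0.3 0 0 0" --pt "-0.7 0 0 0" --pt "-1.1 0 0 0" --pt "-1.5 -0.05 0 0" --pt "-1.9 -0.05 0 0" --pt "-2.3 -0.05 0 0" --pt "-2.7 -0.1 0 0" --pt "-3.1 -0.1 0 0" --pt "-3.5 -0.1 0 0" --pt "-3.9 -0.15 0 0" --pt "-4.3 -0.15 0 0" --pt "-4.5 -0.2 0 0"

```text
time_s: 23.12
tool_pos: [0.3765, -0.2108, 0.1945]
orientation: [-0.065, 3.141, -0.0]
force: [0.2, 0.1, -1.2]
gripper_width: 0.0198
finger_force: 92.0
```

>>> drive_tool --pt "0 0 0 0" --pt "0.3 0 0 0" --pt "0.5 0 0 0" --pt "0.5 0 0 0" --pt "0.5 0 1 0" --pt "0.5 0 3 0" --pt "0.5 0 6 0" --pt "0.5 0 9 0" --pt "0.5 0 11 0" --pt "0.5 0 11 0"

```text
time_s: 24.38
tool_pos: [0.3822, -0.2112, 0.3071]
orientation: [-0.065, 3.137, -0.005]
force: [-0.6, 0.3, -0.4]
gripper_width: 0.0201
finger_force: 92.0
```

```bash
python3 ft.py
python3 - <<'E'
from h import *
b=cam('top')
hs=cv2.cvtColor(b['color'],cv2.COLOR_BGR2HSV);m=cv2.inRange(hs,(0,0,120),(180,40,255))
for c in cv2.findContours(m[190:250,240:330].copy(),0,2)[0]:
    if cv2.contourArea(c)>8: r=cv2.boundingRect(c);print(r,cv2.contourArea(c),px2w(b,[(240+r[0]+r[2]/2,190+r[1]+r[3]/2)],.01))
E
```

```text
z [ 0.3814 -0.2105  0.3035] F [-0.03  0.31 -1.44] T [ 0.019  0.013 -0.033] sd [0.017 0.02  0.021] 24.525
(32, 16, 18, 24) 298.0 [[ 0.5076521  -0.20977453  0.01      ]]
```

>>> drive_tool --pt "0 1 0 -0.1" --pt "0 3.5 0 -0.25" --pt "0 7 0 -0.4" --pt "0 10.5 0 -0.55" --pt "1 14 0 -0.7" --pt "3 18 0 -0.85" --pt "5 22 0 -1.0" --pt "7 26 0 -1.15" --pt "9 30 0 -1.3" --pt "11 34 0 -1.45" --pt "13 38 0 -1.6" --pt "15 41 0 -1.75"

```text
time_s: 26.08
tool_pos: [0.5318, 0.2009, 0.3027]
orientation: [-2.372, -2.058, 0.004]
force: [0.5, 0.6, -0.6]
gripper_width: 0.0198
finger_force: 91.9
```

>>> drive_tool --pt "0.2 1.5 0 -0.1" --pt "0.2 1.5 0 -0.121" --pt "0.2 1.5 0 -0.121" --pt "0.2 1.5 0 -0.121"

```text
time_s: 26.58
tool_pos: [0.5335, 0.2135, 0.3042]
orientation: [-2.49, -1.916, 0.001]
force: [-0.1, -0.9, -0.8]
gripper_width: 0.0198
finger_force: 91.9
```

```bash
python3 ft.py
python3 - <<'E'
from h import *
b=cam('top');w=cam('wrist');s=cam('scene')
y=R.from_rotvec(bot.read_state()['orientation']).as_matrix()[:,1];print('closing yaw',np.arctan2(y[1],y[0]))
z=cv2.resize(b['color'][145:245,110:340],None,fx=2.6,fy=2.6,interpolation=cv2.INTER_CUBIC)[:,:512]
cv2.imwrite('pics/bk.png',np.vstack([z,w['color'][50:]]))
hs=cv2.cvtColor(b['color'],cv2.COLOR_BGR2HSV);m=cv2.inRange(hs,(0,0,120),(180,40,255))
for c in cv2.findContours(m[196:250,240:330].copy(),0,2)[0]:
    if cv2.contourArea(c)>8: r=cv2.boundingRect(c);print(r,cv2.contourArea(c),px2w(b,[(240+r[0]+r[2]/2,196+r[1]+r[3]/2)],.006))
E
```

```text
z [0.5337 0.2136 0.3046] F [-0.22 -0.24 -0.73] T [ 0.007 -0.013  0.001] sd [0.029 0.046 0.034] 26.725
closing yaw -0.25919529518875817
(32, 16, 17, 17) 217.0 [[ 0.49862717 -0.20820093  0.006     ]]
```

View pics/bk.png

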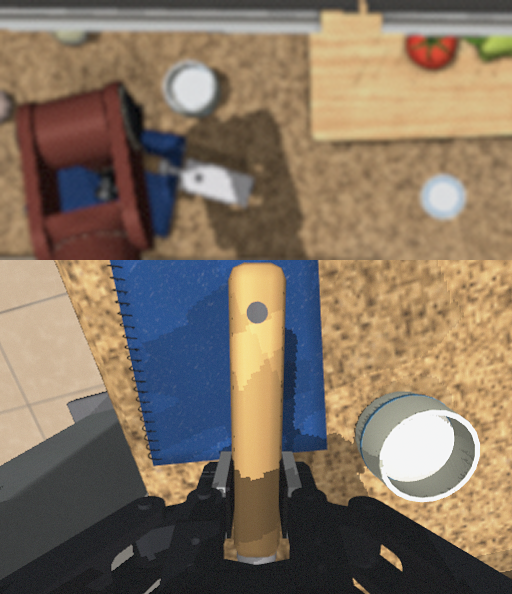

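The lid lies clear at top-crop (443,196), about 21 cm in front of the board's origin, and the puller is back over the books. I'll set it down and release.

>>> drive_tool --pt "0 0 -3 0" --pt "0 0 -6 0" --pt "0 0 -8.5 0" --pt "0 0 -9.5 0" --pt "0 0 -10 0" --pt "0 0 -10.3 0" --pt "0 0 -10.4 0" --pt "0 0 -10.4 0"

```text
time_s: 27.88
tool_pos: [0.534, 0.2143, 0.2011]
orientation: [2.489, 1.916, 0.002]
force: [-1.1, -1.1, -0.9]
gripper_width: 0.0198
finger_force: 92.0
```

```bash
python3 ft.py
```

```text
z [0.5339 0.2143 0.2009] F [-0.13 -0.36 -1.3 ] T [-0.    -0.017  0.004] sd [0.01  0.007 0.031] 28.025
```

>>> drive_tool --pt "0 0 -0.06 0" --pt "0 0 -0.06 0"

```text
time_s: 28.28
tool_pos: [0.5339, 0.2143, 0.2005]
orientation: [2.49, 1.916, 0.001]
force: [-2.3, 0.2, 1.6]
gripper_width: 0.0199
finger_force: 92.6
```

>>> drive_tool --pt "0 0 0 0" --pt "0 0 0 0" --pt "0 0 0 0" --pt "0 0 0 0" --pt "0 0 0 0" --pt "0 0 0 0" --pt "0 0 2 0" --pt "0 0 5 0" --pt "0 0 9 0" --pt "0 0 13 0" --pt "0 0 15 0" --pt "0 0 15 0" --claw 8.5

```text
time_s: 29.78
tool_pos: [0.5341, 0.2143, 0.3523]
orientation: [2.488, 1.915, 0.006]
force: [-0.1, -0.1, -0.0]
gripper_width: 0.085
finger_force: 0.0
```

```bash
python3 ft.py
python3 - <<'E'
from h import *
b=cam('top');w=cam('wrist')
z=cv2.resize(b['color'][145:245,110:340],None,fx=2.6,fy=2.6,interpolation=cv2.INTER_CUBIC)[:,:512]
cv2.imwrite('pics/end.png',np.vstack([z,w['color'][50:]]))
E
```

```text
z [0.5332 0.214  0.3477] F [-0.17  0.05  0.12] T [ 0.007 -0.001  0.012] sd [0.036 0.024 0.023] 29.925
```

View pics/end.png

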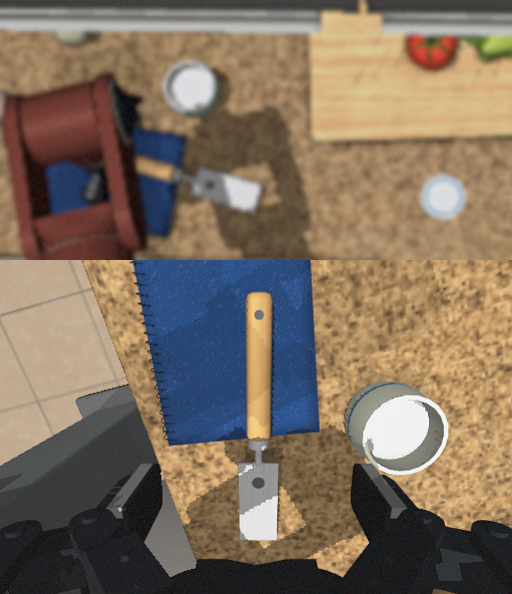

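The puller lies on the books, with its handle at (258,370) and blade at (258,500). The lid is clear at (443,196), the gripper is free, and the pot, board and vegetables are in place.

```bash
python3 -c "
from cell import bot
print(bot.job_done())"
```

```text
the job is handed in; nothing more can be done
None
```

The lid is raked out and lies flat on the open worktop, its centre about 21 cm in front of the board's origin. The puller is back on the books, nothing else looked disturbed, and the job is handed in at about 30 s, but the tool returned no verdict.

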